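Flip the hex key and nip up the rail clamp

ROBOT

A 7-joint arm with a two-finger parallel gripper is mounted at the origin on the work surface. World frame = base frame: x ahead of the robot, y to its left, z up, the work surface at z = 0. Lengths are in m, angles in rad, forces in N, time in s.
With the tool pointing down it reaches from about 0.425 to 0.875 m from the base axis. Payload 4.7 kg.
Tool frame: the origin (TCP) lies midway between the tips of the shut fingers; the grasp point (between the pads) lies 19 mm behind it; z points along the fingers, y is the direction in which the jaws open and shut (so a half turn about z gives the same grasp; the last joint's range is limited). The gripper opens to 87 mm and grips with 3 to 60 N. Pads are 19 mm wide; open, the fingers measure 117 mm over their backs; the gripper's body (75 mm by 190 mm) begins 51 mm behind the grasp point.
Start: joints at [1.135, 0.321, -0.07, 1.45, 0.023, 1.371, -0.057], TCP at [0.283, -0.585, 0.223] pointing down, gripper open.
Joint ranges: [-2.86, 2.86], [-0.3, 2.09], [-1.38, 1.24], [0.06, 2.45], [-1.56, 4.7], [0.09, 2.05], [-2.69, 2.69]. Speed limits (rad/s): [2.57, 2.57, 3.14, 3.14, 3.14, 3.14, 3.14].

INTERFACE

Orientations are given as a rotation vector (axis times angle).
In Python, from bench import get_state, eyes, job gives the robot as it stands. The module is installed in compiled form; this text tells all that it offers.
- The arm moves only by the shell command python3 -m jog 'ROWS' [FORCE]. ROWS is JSON, a list that holds one entry, the list of rows, each a list of 5 numbers: the opening, from 0 (shut) to 1 (fully open), then the shift along the tool's x, y, z in units of 40 mm (1.0 is 40 mm), then the turn about the tool's z in units of 5 degrees (1.0 is 5 degrees). In form: [[[jaw, dx, dy, dz, turn], ...]]. A call has 1 to 10 rows; each row shifts and turns the commanded pose from where the row before left it, along the tool's axes as they then stand; what a row does not reach is not made up. A row lasts 1/8 s, in which the tool goes at most 62.5 mm and 10.7 degrees, less where a joint would pass 70% of its speed; a pose out of reach is approached as far as the arm can. A call is refused whole if a number of a shift passes 1 or a number of a turn 1, either way. A call with a gripper value outside its range is refused whole. The fingers move at their own pace and stop on an object; FORCE is the grip in N (left out, the last holds). Time passes only in rows, so rows that do not move let the fingers close. It gives the time, the measured TCP pose, the force and the opening at its end, in the units of the state.
- get_state(): the state, without advancing time (a new reading comes with each control period).
- eyes.get_image(name): name is "side" or "top" or "wrist"; returns (picture, depth): 420x560x3 uint8, red, green, blue; 420x560 float32, m along the optical axis (not along the pixel's ray), 0 where there is no reading.
- eyes.camera_params(name): a dict with "camera_matrix" (3x3 intrinsics, pixels), "pose" (4x4, takes a point from camera to world coordinates); the wrist camera has in their place "mount" (4x4, takes a point from camera to tool coordinates, whose origin is the TCP and whose axes are the flange's). Camera axes: x right, y down, z forward; pixel columns grow to the right and rows downward; lengths in m; the calibration is good to about 2 mm. A picture is of the moment at which its call begins: read the wrist's pose just before it. camera_params takes no time and is no camera call.
- job.close_job(): hands the job in, once; it reports no verdict.
The state is a dict: "time": time; "joint_positions": joint angles; "qd": joint speeds; "joint_torque": joint torques, N m; "position": TCP position; "tool_rot": TCP orientation; "ft_force": force on the tool from outside, world axes, zero at the start; "torque": the same for the moment, N m; "grip_width": opening from 0.0 (shut) to 1.0 (fully open).
Only numpy, scipy, OpenCV 4.12 (cv2) and the standard library are available. Lean on these libraries where they do the work, as an engineer would, in place of code of your own. Each camera call takes 0.05 s, during which the arm holds its last target. There are 200 camera calls.

TASK

The hex key is standing long arm down in the clamp's far cap screw. Draw it out, flip it over and seat its short arm fully home in the near screw, feeling it in gently (press under 15 N), then push near the free end of the level long arm to turn the stiff screw clockwise (seen from above) until it comes up solid, and stop there without forcing the key round in the socket. Leave the key seated in the near screw, let go, and leave the other things on the shelf alone.

Things in the scene. Friction and masses are not known exactly. Their poses are not given: they have to be found in the camera images.
- key: Dark steel L-shaped hex key, 19 mm across flats, 0.55 kg. Origin: where the axes of its arms would cross at the bend (rounded, 20 mm centre-line radius). Short arm: along its +x; long arm: along its -z; y: square to the L, both arms have flats facing +y and -y. At first it stands long arm down in the far screw, short arm level on top, leaning some 3 degrees in the play.
- key_grip (a point): Point on the long arm's axis 41 mm from the key's origin, at (0, 0, -41) mm, axes as the key's: a good place to pinch the long arm across its y flats, with room for a gripper leaning 45 degrees over the outside of the bend.
- key_short_tip (a point): Centre of the end face of the short arm, (66, 0, 0) mm in the key's frame. The last 1.5 mm of each arm tapers to 17 mm diameter.
- key_long_tip (a point): Centre of the end face of the long arm, (0, 0, -160) mm in the key's frame.
- screw_mouth (a point): Centre of the mouth of the hex socket in the clamp's bright NEAR cap screw (the empty one, to be tightened); head 38 mm diameter, 26 mm tall, its top 77 mm above the shelf. Turns with the screw, z up its axis. Socket 19.8 mm across flats (0.8 mm play on the key, about 5 degrees of free turn either way), 20 mm deep; a flat faces this point's +x and every 60 degrees round.
- screw_floor (a point): Centre of that socket's flat floor, 20 mm below the mouth. With the short arm home its end face sits here and the long arm lies about level, its axis 123 mm above the shelf, sagging some 3 degrees.
- screw (a joint): Turn of the near screw in rad, grows clockwise seen from above (tightening). Starts differ. Stiff: 0.8 N m of friction all the way (some 6.5 N near the end of the long arm); after 0.8 to 1.8 rad it comes up solid, which must be felt: screw stops, push rises (in about 15 mm) to 10 N and more. Past some 14 N there the key is forced round in the socket. Stays where it is left.
- far_mouth (a point): Centre of the mouth of the FAR cap screw's socket, the same in all sizes, already tight (it does not turn), in which the key stands at first with the end of the long arm on the socket floor. 77 mm above the shelf, axes as the clamp's; key's y is along its x within 5 degrees.
- clamp: Aluminium clamp block fixed to the shelf, 116 mm (its x) by 46 mm, 48 mm tall; origin on the shelf under its centre, z up. Near screw at x = -37 mm, far screw at x = +37 mm. A chrome rail, 24 mm diameter, 276 mm long, runs through its middle along y, 28 mm above the shelf.
- lug_nut: Chrome lug nut, 32 mm wide, 36 mm tall; origin under its centre. Leave alone.
- lug_nut2: A second such lug nut. Leave alone.
- pad_holder: White plastic spring-clip holder with a grey pad, 50 x 90 mm, 53 mm tall; origin under its centre. Leave alone.
- jar: Glass jar with clip-on lid, 86 mm wide, 117 mm tall; origin under its centre. Leave alone.
- tin: Flat round polish tin, 86 mm wide, 42 mm tall; origin under its centre. Leave alone.
- sprayer: White trigger sprayer bottle, 80 mm wide, 235 mm tall; origin under its centre. Leave alone.
- caddy: Pale green plastic caddy with brushes, 130 x 200 mm, 155 mm tall; origin under its centre. Leave alone.
Mind the look-alikes: they are no part of the job. Of the things like the key, leave any that is purple; of the rest the larger one is meant.

How it is judged:
On the way, in this order (a step that is already met when the one before it is completed fails the run):
1. the key is drawn out of the far screw (z of key_long_tip in the frame of far_mouth above 0.01 m), for 0.1 s.
2. the short arm is home in the near screw (distance between key_short_tip and screw_floor below 0.005 m), for 0.2 s.
3. the near screw is turned up solid (value of joint screw above 1.54 rad), for 0.1 s.
At the end, for the whole second after the job is handed in: The near screw is up solid (within 0.06 rad of its stop), the key's short arm is home in it (its end within 5 mm of the socket floor's centre, and within 10 degrees of plumb), the key is at rest, and the robot has let go (value of joint screw above 1.54 rad and distance between key_short_tip and screw_floor below 0.005 m and angle between key's own x axis and vertical above 2.97 rad and linear speed of key below 0.02 m/s); the robot touches nothing.
It fails at once if the short arm is jammed on the screw with contact forces over 45 N before it is home (a press of some 15 N, multiplied by wedging) (distance between key_short_tip and screw_mouth below 0.03 m and distance between key_short_tip and screw_floor above 0.006 m and contact force between key and clamp above 45 N).
It fails at once if the screw is turned by anything but the key with its short arm home (distance between key_short_tip and screw_floor above 0.008 m and (velocity of joint screw above 0.2 rad/s or velocity of joint screw below -0.2 rad/s)).
It fails at once if the screw is turned by a hold or push less than 70 mm from its axis instead of out on the long arm (velocity of joint screw above 0.1 rad/s and horizontal distance between the grasp point and screw_mouth below 0.07 m).
It fails at once if the key is forced round in the socket (its flats get over 16 degrees out of line with the socket's) (distance between key_short_tip and screw_floor below 0.005 m and (angle between the y axis of key and the x axis of screw_mouth, either way round between 0.28 and 0.77 rad or angle between the y axis of key and the x axis of screw_mouth, either way round above 1.33 rad)).
It fails at once if another thing on the shelf is shifted by more than 20 mm (distance of any of lug_nut, lug_nut2, pad_holder, jar, tin, sprayer, caddy from where it was at the start of the episode above 0.02 m).
It also fails if it takes over 72 s, if anything falls off the work surface, if the arm or the gripper's body presses on something with over 40 N, if the wrist force passes 120 N, or if a joint passes its speed limit or range.

## Working session

There is one attempt and no reset: what is moved stays moved. The work goes in short steps, Python scripts to look and compute and a shell command to move; the robot and the scene stay as the last step left them, time stands still between calls to the robot, and variables do not carry over. Pictures are saved under pics/ and viewed, about 8 in all and at most 12, crops included, and the job is handed in when it is done.

```bash
mkdir -p pics; ls; cat > h.py <<'E'
import numpy as np, cv2
from bench import get_state, eyes, job
from scipy.spatial.transform import Rotation as R
def snap(n,f):
    s=get_state(); im,d=eyes.get_image(n); p=eyes.camera_params(n)
    if n=='wrist':
        T=np.eye(4);T[:3,:3]=R.from_rotvec(s['tool_rot']).as_matrix();T[:3,3]=s['position'];T=T@np.array(p['mount'])
    else: T=np.array(p['pose'])
    K=np.array(p['camera_matrix'])
    np.savez('pics/'+f+'.npz',im=im,d=d,T=T,K=K); cv2.imwrite('pics/'+f+'.png',im[:,:,::-1]); return im,d,T,K
def load(f):
    z=np.load('pics/'+f+'.npz'); return z['im'],z['d'],z['T'],z['K']
def cloud(d,T,K):
    v,u=np.indices(d.shape); P=np.stack([(u-K[0,2])/K[0,0]*d,(v-K[1,2])/K[1,1]*d,d],-1)
    W=P@T[:3,:3].T+T[:3,3]; W[d<=0]=np.nan; return W
def proj(p,T,K):
    c=(np.atleast_2d(p)-T[:3,3])@T[:3,:3]; q=c@K.T; return q[:,:2]/q[:,2:]
E
python3 - <<'E'
from h import *
s=get_state(); print({k:np.round(v,3) for k,v in s.items()})
print(R.from_rotvec(s['tool_rot']).as_matrix().round(3))
for n in ('side','top'):
    im,d,T,K=snap(n,n+'0'); print(n,T.round(3),K.round(1))
p=eyes.camera_params('wrist');print(np.round(p['mount'],3))
a=cv2.imread('pics/side0.png');b=cv2.imread('pics/top0.png')
E
```

```text
pics
{'time': np.float64(0.0), 'joint_positions': array([ 1.135,  0.322, -0.07 ,  1.452,  0.023,  1.371, -0.057]), 'qd': array([ 0.001, -0.002,  0.001,  0.002,  0.001,  0.   ,  0.001]), 'joint_torque': array([-0.0000e+00, -4.9128e+01, -4.0300e-01, -3.1253e+01, -6.4000e-02,
        4.3000e-02,  0.0000e+00]), 'position': array([ 0.282, -0.585,  0.221]), 'tool_rot': array([-3.061e+00, -7.000e-01,  1.000e-03]), 'ft_force': array([ 0.072,  0.737, -0.233]), 'torque': array([-0.047, -0.003,  0.029]), 'grip_width': np.float64(0.998)}
[[ 0.901  0.435 -0.001]
 [ 0.435 -0.901  0.002]
 [-0.    -0.002 -1.   ]]
side [[-0.757 -0.337  0.56   0.028]
 [-0.654  0.385 -0.652  0.661]
 [ 0.004 -0.859 -0.511  0.669]
 [ 0.     0.     0.     1.   ]] [[412.6   0.  280. ]
 [  0.  412.6 207.8]
 [  0.    0.    1. ]]
top [[-0.08  -0.977  0.198  0.292]
 [-0.997  0.079 -0.016  0.036]
 [-0.    -0.198 -0.98   1.635]
 [ 0.     0.     0.     1.   ]] [[491.9   0.  287.5]
 [  0.  491.9 201.2]
 [  0.    0.    1. ]]
[[ 0.    -0.954 -0.299  0.083]
 [ 1.     0.     0.001  0.   ]
 [-0.001 -0.299  0.954 -0.162]
 [ 0.     0.     0.     1.   ]]
```

View pics/side0.png

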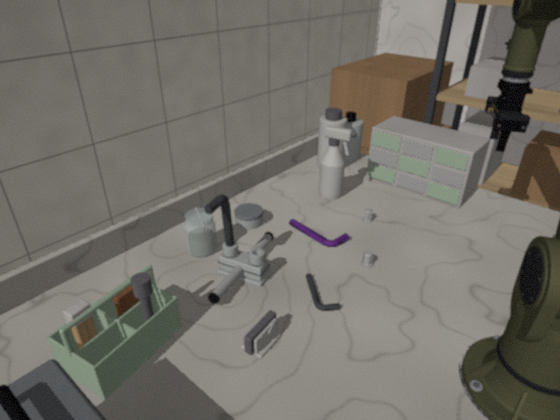

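View pics/top0.png

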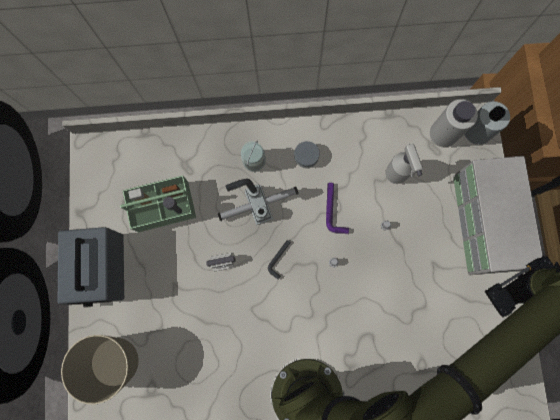

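The side view shows the dark key standing in the clamp at about (228,225). There is also a purple key lying at (320,233) and a smaller dark key lying at (320,293). In the top view the same three are at (240,185), (333,208) and (280,260). The standing dark key fits: it isn't purple, it's the larger of the other two, and it's in the far screw. I'll confirm with an enlarged crop and measure.

```bash
python3 - <<'E'
from h import *
a=cv2.imread('pics/side0.png')[180:310,170:310];b=cv2.imread('pics/top0.png')[165:235,205:305]
a=cv2.resize(a,(420,390),interpolation=2);b=cv2.resize(b,(380,266),interpolation=2)
c=np.zeros((390,800,3),np.uint8);c[:,:420]=a;c[:266,420:]=b;cv2.imwrite('pics/crop0.png',c)
for n in('side0','top0'):
    im,d,T,K=load(n);W=cloud(d,T,K)
    m=(abs(W[...,0]-0.6)<.3)&(abs(W[...,1]-.1)<.25)
    dark=(im.max(-1)<70)&m&(W[...,2]>.09)&(W[...,2]<.3)
    cnt,lab,st,ce=cv2.connectedComponentsWithStats(dark.astype(np.uint8))
    for i in range(1,cnt):
        if st[i,4]>25:
            p=W[lab==i];print(n,st[i],p.min(0).round(3),p.max(0).round(3),p.mean(0).round(3))
            q=p[p[:,2]>p[:,2].max()-.022]; print(' top part',np.median(q[:,2]).round(3),q.mean(0).round(3),cv2.minAreaRect((q[:,:2]*1000).astype(np.float32)))
            if n=='side0':
                for z in np.arange(.09,.22,.02):
                    k=p[abs(p[:,2]-z)<.01]
                    if len(k):print('  z',z.round(3),k.mean(0).round(4),len(k))
E
```

```text
side0 [205 195  29  48 523] [0.628 0.114 0.091] [0.664 0.193 0.228] [0.645 0.143 0.176]
 top part 0.221 [0.639 0.165 0.22 ] ((642.536376953125, 159.66714477539062), (16.99260139465332, 69.28656005859375), 12.16797924041748)
  z 0.09 [0.6508 0.126  0.0952] 25
  z 0.11 [0.6501 0.1259 0.1102] 58
  z 0.13 [0.6498 0.1275 0.1298] 55
  z 0.15 [0.6487 0.1289 0.1497] 50
  z 0.17 [0.6484 0.1299 0.1692] 53
  z 0.19 [0.6487 0.1315 0.1897] 62
  z 0.21 [0.6385 0.1599 0.2134] 106
top0 [226 179  30  14 203] [0.624 0.111 0.091] [0.658 0.191 0.232] [0.642 0.145 0.202]
 top part 0.222 [0.641 0.156 0.222] ((642.8901977539062, 154.668212890625), (20.315208435058594, 73.53694152832031), 17.137805938720703)
```

View pics/crop0.png

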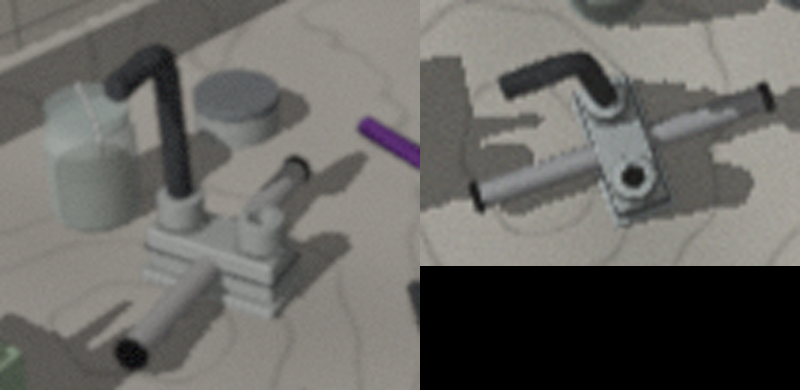

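The crop confirms the target: a dark, full-size key standing in the far (upper) screw, with the bright near screw's socket empty at crop (635,177). Next I'll add a planner for constant-twist rows and move the wrist camera over the clamp.

```bash
cat >> h.py <<'E'
def yaw(s): # azimuth of tool x, deg
    m=R.from_rotvec(s['tool_rot']).as_matrix(); return np.degrees(np.arctan2(m[1,0],m[0,0]))
def plan(target,az,n,s=None):
    """constant per-row (dx,dy,dz,turn) in row units reaching TCP target with tool x azimuth az"""
    s=s or get_state(); a0=np.radians(yaw(s)); da=(np.radians(az)-a0+np.pi)%(2*np.pi)-np.pi
    d=np.array(target)-s['position']; th=-da   # turn about tool z (down)
    l=np.array([np.cos(a0)*d[0]+np.sin(a0)*d[1], np.sin(a0)*d[0]-np.cos(a0)*d[1]])
    t=th/n; S=sum(np.array([[np.cos(k*t),-np.sin(k*t)],[np.sin(k*t),np.cos(k*t)]]) for k in range(n))
    l=np.linalg.solve(S,l)
    print('now',np.round(s['position'],4),round(yaw(s),2),'rows x',n,np.round([l[0]/.04,l[1]/.04,-d[2]/n/.04,np.degrees(t)/5],3))
E
python3 - <<'E'
from h import *
plan([.60,.06,.40],105,20)
# top-view clamp: screw heads by height
im,d,T,K=load('top0');W=cloud(d,T,K)
m=(abs(W[...,0]-.6)<.1)&(abs(W[...,1]-.1)<.15)
for lo,hi in((.068,.085),(.042,.054)):
    q=W[m&(W[...,2]>lo)&(W[...,2]<hi)];print(lo,len(q),q.mean(0).round(3),q.min(0).round(3),q.max(0).round(3),cv2.minAreaRect((q[:,:2]*1000).astype(np.float32)))
E
```

```text
now [ 0.2824 -0.5849  0.2216] 25.77 rows x 20 [ 0.974 -0.006 -0.223 -0.792]
0.068 143 [0.611 0.107 0.076] [0.561 0.082 0.068] [0.669 0.136 0.085] ((614.3499145507812, 108.59791564941406), (108.3471908569336, 36.63105010986328), 15.563833236694336)
0.042 301 [0.612 0.112 0.047] [ 0.557 -0.024  0.042] [0.676 0.241 0.054] ((616.12255859375, 108.58428955078125), (254.2462921142578, 117.6269760131836), 82.01866912841797)
```

```bash
python3 -m jog '[[[1,0.97,0,-0.4,-0.8],[1,0.97,0,-0.4,-0.8],[1,0.97,0,-0.4,-0.8],[1,0.97,0,-0.4,-0.8],[1,0.97,0,-0.4,-0.8],[1,0.97,0,-0.4,-0.8],[1,0.97,0,-0.4,-0.8],[1,0.97,0,-0.4,-0.8],[1,0.97,0,-0.4,-0.8],[1,0.97,0,-0.4,-0.8]]]' 30; python3 -m jog '[[[1,0.97,0,0,-0.8],[1,0.97,0,0,-0.8],[1,0.97,0,0,-0.8],[1,0.97,0,0,-0.8],[1,0.97,0,0,-0.8],[1,0.97,0,0,-0.8],[1,0.97,0,0,-0.8],[1,0.97,0,0,-0.8],[1,0.97,0,0,-0.8],[1,0.97,0,0,-0.8]]]'
python3 -m jog '[[[1,0,0,0,0],[1,0,0,0,0]]]'
python3 - <<'E'
from h import *
s=get_state();print(s['time'],s['position'],yaw(s),s['joint_positions'].round(2),s['ft_force'])
im,d,T,K=snap('wrist','w1');snap('top','t1');snap('side','s1')
E
```

```text
time: 1.35
position: [0.5576, -0.3212, 0.3823]
tool_rot: [-2.635, -1.708, 0.001]
ft_force: [0.5, -0.5, -0.2]
grip_width: 1.002
time: 2.6
position: [0.5978, 0.0583, 0.3826]
tool_rot: [1.89, 2.51, -0.0]
ft_force: [0.4, 1.0, 0.5]
grip_width: 1.001
time: 2.85
position: [0.5983, 0.0556, 0.3826]
tool_rot: [1.895, 2.505, -0.001]
ft_force: [-0.2, -0.4, 0.2]
grip_width: 1.002
2.85 [0.59832565 0.05562437 0.38262384] 105.78888667674556 [ 0.36  0.24 -0.62  1.28  0.14  1.67  0.04] [-0.23578981 -0.3988354   0.24680528]
```

View pics/w1.png

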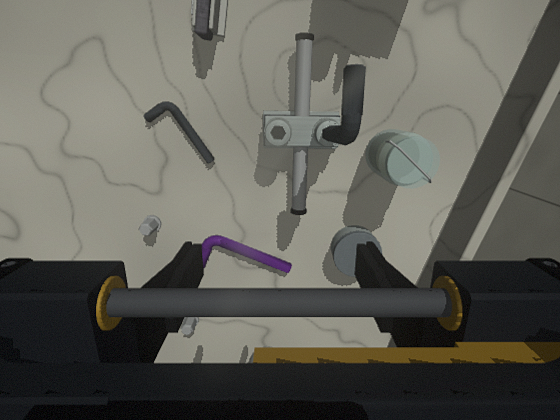

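The wrist view shows the clamp at (300,128), the empty near socket at (278,131) and the key in the far screw, with its bend at (345,130) and its short arm pointing up the image to (353,70). Now I'll measure the clamp, the socket hexagon and the key.

```bash
python3 - <<'E'
from h import *
im,d,T,K=load('w1');W=cloud(d,T,K)
def ray(uv,z):
    uv=np.atleast_2d(uv).astype(float);r=np.c_[(uv[:,0]-K[0,2])/K[0,0],(uv[:,1]-K[1,2])/K[1,1],np.ones(len(uv))]@T[:3,:3].T
    return T[:3,3]+r*((z-T[2,3])/r[:,2:])
# orthorectified views at z=.077 near screw
def ortho(z,c,h,res,az):
    n=int(2*h/res);a=np.radians(az);g=(np.arange(n)-n/2)*res
    X,Y=np.meshgrid(g,-g);P=np.stack([c[0]+X*np.cos(a)-Y*np.sin(a),c[1]+X*np.sin(a)+Y*np.cos(a),0*X+z],-1)
    uv=proj(P.reshape(-1,3),T,K).reshape(n,n,2).astype(np.float32);return cv2.remap(im,uv,None,cv2.INTER_CUBIC)
top=W[(W[...,2]>.068)&(W[...,2]<.085)&(abs(W[...,0]-.615)<.08)&(abs(W[...,1]-.108)<.06)]
c0=ray([278,131],.077)[0];print('near approx',c0)
q=top[np.hypot(*(top[:,:2]-c0[:2]).T)<.026];print('near head z',np.median(q[:,2]),cv2.minEnclosingCircle((q[:,:2]*1000).astype(np.float32)))
blk=(W[...,2]>.043)&(W[...,2]<.053)&(abs(W[...,0]-.615)<.08)&(abs(W[...,1]-.108)<.06);q=W[blk];print('block',cv2.minAreaRect((q[:,:2]*1000).astype(np.float32)),np.median(q[:,2]))
o=ortho(.077,c0,.03,.00015,0);cv2.imwrite('pics/near.png',cv2.resize(o,(400,400))[:,:,::-1])
g=cv2.cvtColor(o,cv2.COLOR_RGB2GRAY)
# dark socket: threshold
_,b=cv2.threshold(cv2.GaussianBlur(g,(0,0),3),0,255,cv2.THRESH_OTSU|cv2.THRESH_BINARY_INV)
n,lab,st,ce=cv2.connectedComponentsWithStats(b)
for i in range(1,n):
    if st[i,4]>2000 and np.hypot(*(ce[i]-200))<90:
        ct=max(cv2.findContours((lab==i).astype(np.uint8),0,1)[0],key=len)[:,0].astype(float)
        cc=(ct.min(0)+ct.max(0))/2; hull=cv2.convexHull(ct.astype(np.float32))[:,0];M=cv2.moments(hull);cc=np.array([M['m10'],M['m01']])/M['m00']
        v=(ct-cc)*[1,-1]*.15
        ctr=c0[:2]+(cc-200)*[1,-1]*.00015
        w=[(np.ptp(v@[np.cos(a),np.sin(a)]),np.degrees(a)) for a in np.radians(np.arange(0,180,2))]
        W6=[(np.mean([w[(k+j)%90][0] for j in (0,30,60)]),2*k) for k in range(30)]
        print('socket ctr',ctr,'area mm2',M['m00']*.15**2,'flat az mod60',min(W6),max(W6))
        for k in range(30):print(W6[k][1],round(W6[k][0],2),end='; ')
print()
# key short arm: by depth
k=W[(W[...,2]>.195)&(W[...,2]<.25)&(abs(W[...,0]-.64)<.06)&(abs(W[...,1]-.15)<.07)]
print('key top',len(k),np.percentile(k[:,2],[5,50,95]),cv2.minAreaRect((k[:,:2]*1000).astype(np.float32)))
for z in np.arange(.085,.24,.0125):pass
for yy in np.arange(.10,.21,.01):
    s=k[abs(k[:,1]-yy)<.005]
    if len(s)>5:print(yy.round(3),s[:,0].min().round(4),s[:,0].max().round(4),((s[:,0].min()+s[:,0].max())/2).round(4),np.percentile(s[:,2],95).round(4),len(s))
E
```

```text
near approx [0.58466115 0.10207939 0.077     ]
near head z 0.07665278399490102 ((584.4181518554688, 99.98045349121094), 18.92232894897461)
block ((619.9139404296875, 109.25619506835938), (115.65497589111328, 45.445640563964844), 15.776144981384277) 0.047917478368794314
socket ctr [0.58599485 0.09964156] area mm2 2969.595 flat az mod60 (np.float64(66.4883574290966), 12) (np.float64(68.37876987116643), 42)
0 67.21; 2 67.1; 4 66.92; 6 66.72; 8 66.65; 10 66.5; 12 66.49; 14 66.81; 16 67.11; 18 67.35; 20 67.51; 22 67.59; 24 67.58; 26 67.5; 28 67.33; 30 67.09; 32 67.51; 34 67.85; 36 68.11; 38 68.28; 40 68.37; 42 68.38; 44 68.3; 46 68.14; 48 67.9; 50 67.74; 52 67.79; 54 67.76; 56 67.64; 58 67.44; socket ctr [0.58475861 0.10013316] area mm2 347.8725 flat az mod60 (np.float64(20.328131598295954), 44) (np.float64(22.402230374897595), 12)
0 21.95; 2 22.08; 4 22.2; 6 22.29; 8 22.35; 10 22.39; 12 22.4; 14 22.4; 16 22.37; 18 22.32; 20 22.24; 22 22.14; 24 22.02; 26 21.87; 28 21.73; 30 21.56; 32 21.39; 34 21.2; 36 21.0; 38 20.82; 40 20.63; 42 20.42; 44 20.33; 46 20.48; 48 20.75; 50 21.0; 52 21.23; 54 21.44; 56 21.63; 58 21.8; 
key top 1652 [0.20937607 0.22174417 0.2255319 ] ((645.955078125, 154.54400634765625), (19.69472312927246, 77.51567077636719), 15.16894817352295)
0.12 0.6441 0.6601 0.6521 0.215 100
0.13 0.6413 0.6614 0.6514 0.2222 199
0.14 0.6392 0.6601 0.6496 0.2259 212
0.15 0.6364 0.6572 0.6468 0.2265 234
0.16 0.6336 0.6552 0.6444 0.2259 240
0.17 0.6305 0.6533 0.6419 0.2253 249
0.18 0.6278 0.65 0.6389 0.2246 258
0.19 0.6271 0.6464 0.6367 0.2242 160
```

View pics/near.png

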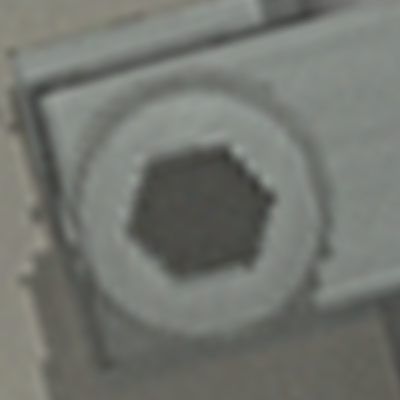

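The numbers agree with each other:
- The near socket is at (0.5846, 0.0999), with its top at 0.077 and flats at azimuth 44° mod 60.
- The clamp azimuth is 15.8°.
- The key origin is about (0.653, 0.127, 0.2165), with the short arm at azimuth 105° and a lean of about 3° towards it.

I'll pinch the long arm 38 mm below the origin with the tool vertical.

```bash
python3 - <<'E'
from h import *
plan([.6537,.1257,.260],105,4)
im,d,T,K=load('w1');W=cloud(d,T,K)
print('jar',W[150:165,395:410].reshape(-1,3).mean(0), 'tin',W[240:250,350:360].reshape(-1,3).mean(0))
E
```

```text
now [0.5987 0.0543 0.3823] 105.64 rows x 4 [0.339 0.45  0.765 0.032]
jar [nan nan nan] tin [nan nan nan]
```

```bash
python3 -m jog '[[[1,0.34,0.45,0.76,0.03],[1,0.34,0.45,0.76,0.03],[1,0.34,0.45,0.76,0.03],[1,0.34,0.45,0.76,0.03],[1,0,0,0,0],[1,0,0,0,0]]]' 20 >/dev/null; python3 - <<'E'
from h import *
plan([.6537,.1257,.160],105,4)
E
```

```text
now [0.6536 0.1261 0.2618] 105.08 rows x 4 [-0.003 -0.     0.636  0.004]
```

```bash
python3 -m jog '[[[1,0,0,0.63,0],[1,0,0,0.63,0],[1,0,0,0.63,0],[1,0,0,0.6,0],[1,0,0,0,0]]]'; python3 -m jog '[[[0.15,0,0,0,0],[0,0,0,0,0],[0,0,0,0,0],[0,0,0,0,0],[0,0,0,0,0],[0,0,0,0,0]]]' 20; python3 - <<'E'
from h import *
snap('side','s2')
a=cv2.imread('pics/side0.png')
a=cv2.imread('pics/s2.png')[130:300,140:320];cv2.imwrite('pics/s2c.png',cv2.resize(a,None,fx=3,fy=3))
E
```

```text
time: 4.38
position: [0.6528, 0.1255, 0.1612]
tool_rot: [-1.911, -2.493, 0.003]
ft_force: [0.1, 0.2, -0.4]
grip_width: 1.004
time: 5.12
position: [0.6532, 0.1274, 0.1612]
tool_rot: [-1.909, -2.495, 0.0]
ft_force: [0.8, -0.7, -0.4]
grip_width: 0.403
```

View pics/s2c.png

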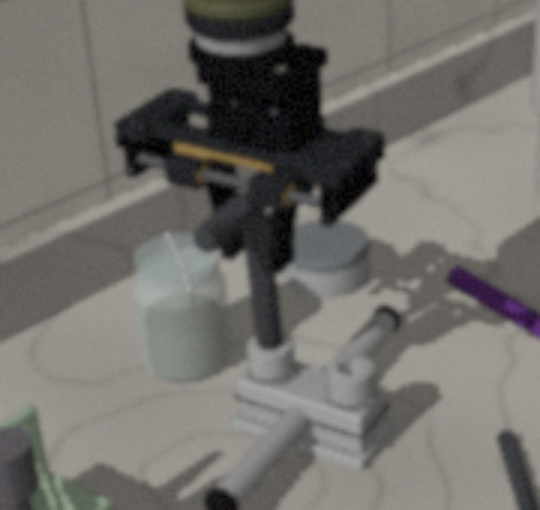

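The fingers straddle the long arm below the bend, and the palm is just clear of the short arm. At 0.40 they are still closing, so I'll finish closing and then draw the key out.

```bash
python3 -m jog '[[[0,0,0,0,0],[0,0,0,0,0],[0,0,0,0,0],[0,0,0,0,0],[0,0,0,0,0]]]' 20; python3 -m jog '[[[0,0,0,-0.2,0],[0,0,0,-0.3,0],[0,0,0,-0.3,0],[0,0,0,-0.3,0],[0,0,0,-0.2,0],[0,0,0,0,0],[0,0,0,0,0]]]'; python3 - <<'E'
from h import *
print(get_state()['torque'].round(2)); snap('side','s3')
a=cv2.imread('pics/s3.png')[100:300,140:340];cv2.imwrite('pics/s3c.png',cv2.resize(a,None,fx=2.5,fy=2.5))
E
```

```text
time: 5.8
position: [0.6533, 0.1274, 0.1613]
tool_rot: [1.909, 2.495, 0.0]
ft_force: [1.3, -0.1, -1.6]
grip_width: 0.218
time: 6.68
position: [0.6529, 0.1272, 0.2128]
tool_rot: [-1.908, -2.495, 0.001]
ft_force: [0.3, -0.4, -5.8]
grip_width: 0.217
[ 0.03 -0.1   0.03]
```

View pics/s3c.png

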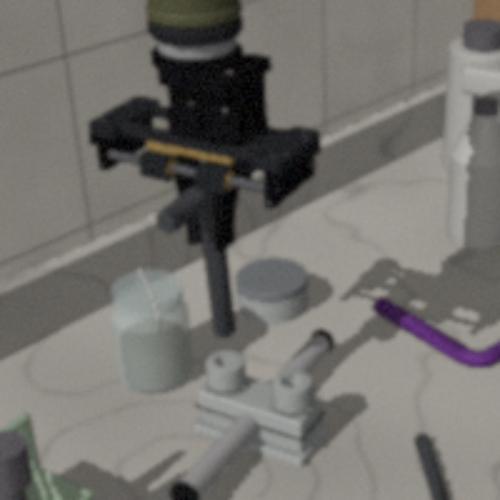

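The key is out: its tip is about 33 mm above the mouth and the wrist carries 5.8 N. Orientation moves are only about tool z, so I'll flip the key by pivoting it in the pinch. I'll hang the long arm on the near side of the fixed far screw head (tool −x), then carry the pinch across and down so the head levers the arm level.

```bash
python3 -m jog '[[[0,-0.5,0,0,0],[0,-0.5,0,0,0],[0,-0.25,0,0.2,0],[0,0,0,0.4,0],[0,0,0,0.4,0],[0,0,0,0.2,0],[0,0,0,0,0]]]' 20; python3 -m jog '[[[0,0.2,0,0,0],[0,0.2,0,0,0],[0,0.2,0,0,0],[0,0.2,0,0,0],[0,0.2,0,0,0]]]'; python3 -m jog '[[[0,0.2,0,0.1,0],[0,0.2,0,0.15,0],[0,0.2,0,0.2,0],[0,0.2,0,0.2,0],[0,0.2,0,0.2,0]]]';python3 - <<'E'
from h import *
print(get_state()['torque'].round(2)); snap('side','s4')
a=cv2.imread('pics/s4.png')[130:310,140:320];cv2.imwrite('pics/s4c.png',cv2.resize(a,None,fx=2.5,fy=2.5))
E
```

```text
time: 7.6
position: [0.6655, 0.0798, 0.1641]
tool_rot: [-1.906, -2.495, 0.002]
ft_force: [-0.1, -0.4, -6.1]
grip_width: 0.215
time: 8.22
position: [0.656, 0.1178, 0.1654]
tool_rot: [1.908, 2.494, -0.0]
ft_force: [0.7, -0.8, -6.0]
grip_width: 0.22
time: 8.85
position: [0.6452, 0.1569, 0.1307]
tool_rot: [-1.909, -2.495, -0.0]
ft_force: [0.9, -1.7, -3.6]
grip_width: 0.219
[-0.22 -0.51  0.04]
```

View pics/s4c.png

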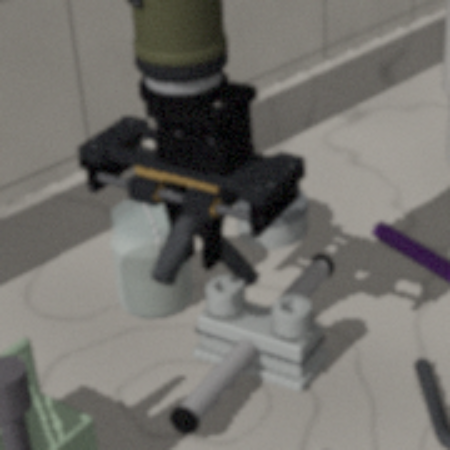

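The key is levering as planned: the short arm points down-left and the long arm trails over the far head at (225,293). I'll keep lowering.

```bash
python3 -m jog '[[[0,0,0,0.2,0],[0,0,0,0.2,0],[0,0,0,0.2,0],[0,0,0,0.2,0],[0,0,0,0,0]]]'; python3 -m jog '[[[0,0,0,0.2,0],[0,0,0,0.2,0],[0,0,0,0.15,0],[0,0,0,0.15,0],[0,0,0,0,0]]]'; python3 - <<'E'
from h import *
print(get_state()['torque'].round(2)); snap('side','s5')
a=cv2.imread('pics/s5.png')[160:310,150:310];cv2.imwrite('pics/s5c.png',cv2.resize(a,None,fx=3,fy=3))
E
```

```text
time: 9.52
position: [0.6454, 0.1554, 0.0983]
tool_rot: [1.909, 2.495, -0.002]
ft_force: [3.0, -1.6, -3.5]
grip_width: 0.217
time: 10.15
position: [0.6447, 0.156, 0.0705]
tool_rot: [-1.908, -2.495, 0.002]
ft_force: [-1.0, -2.3, -2.1]
grip_width: 0.218
[-0.34  0.19 -0.09]
```

View pics/s5c.png

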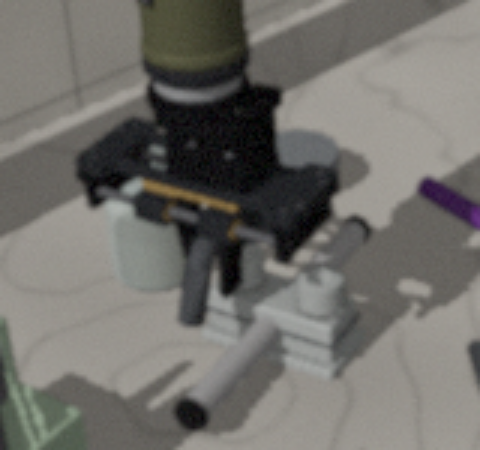

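```bash
python3 -m jog '[[[0,0,0,0.1,0],[0,0,0,0.03,0],[0,0,0,0,0]]]'; python3 -m jog '[[[0,0,0,0,0],[0,0,0,0,0],[0,0,0,-0.3,0],[0,0,0,-0.6,0],[0,0,0,-0.7,0],[0,0,0,-0.7,0],[0,0,0,-0.5,0],[0,0,0,0,0],[0,0,0,0,0]]]' 60; python3 - <<'E'
from h import *
s=get_state();print(s['position'],yaw(s),s['ft_force'],s['torque'].round(2)); m=R.from_rotvec(s['tool_rot']).as_matrix()
P=s['position']-.019*m[:,2]
for n,f in (('side','s6'),('wrist','w6'),('top','t6')):
    im,d,T,K=snap(n,f);W=cloud(d,T,K);L=(W-P)@m  # tool coords about grasp point
    dark=(im.max(-1)<75)&(abs(L[...,1])<.014)
    # short arm: region x .02.. .06, z(down) .02...08 ; long arm x -.13..-.02
    for nm,k in (('short',dark&(L[...,0]>.02)&(L[...,0]<.065)&(L[...,2]>.018)&(L[...,2]<.09)),('long',dark&(L[...,0]<-.02)&(L[...,0]>-.16)&(abs(L[...,2])<.05))):
        q=L[k]
        if len(q)<15: print(f,nm,len(q));continue
        ax=2 if nm=='short' else 0; 
        print(f,nm,len(q),q.min(0).round(3),q.max(0).round(3),'slope',[np.polyfit(q[:,ax],q[:,j],1).round(3) for j in range(3) if j!=ax])
E
```

```text
time: 10.58
position: [0.6452, 0.1568, 0.0663]
tool_rot: [-1.908, -2.495, -0.0]
ft_force: [-2.1, 0.7, 0.4]
grip_width: 0.221
time: 11.7
position: [0.6447, 0.156, 0.1767]
tool_rot: [-1.908, -2.494, 0.003]
ft_force: [0.8, 0.3, -6.4]
grip_width: 0.216
[0.64468194 0.15600332 0.1766776 ] 105.17420186635917 [ 0.81517475  0.28144465 -6.37389551] [ 0.13 -0.09 -0.04]
s6 short 28 [ 0.031 -0.01   0.018] [0.046 0.    0.027] slope [array([-0.412,  0.05 ]), array([-0.365,  0.002])]
s6 long 52 [-0.134 -0.012 -0.016] [-0.029 -0.002  0.036] slope [array([-0.001, -0.008]), array([-0.469, -0.026])]
w6 short 86 [0.039 0.    0.018] [0.047 0.008 0.026] slope [array([0.439, 0.033]), array([-0.075,  0.007])]
w6 long 121 [-0.026 -0.009 -0.026] [-0.02   0.009 -0.019] slope [array([-0.3  , -0.006]), array([-0.836, -0.041])]
t6 short 2
t6 long 112 [-0.135 -0.014 -0.007] [-0.073  0.004  0.029] slope [array([ 0.027, -0.003]), array([-0.441, -0.033])]
```

```bash
python3 - <<'E'
from h import *
a=cv2.imread('pics/s6.png')[120:300,150:310];b=cv2.imread('pics/w6.png')[60:420,100:460]
a=cv2.resize(a,(440,495),interpolation=2);b=cv2.resize(b,(360,360))
c=np.zeros((495,800,3),np.uint8);c[:,:440]=a;c[:360,440:]=b
c=np.clip(c.astype(float)*1.6,0,255).astype(np.uint8);cv2.imwrite('pics/c6.png',c)
E
```

```text
(no output)
```

View pics/c6.png

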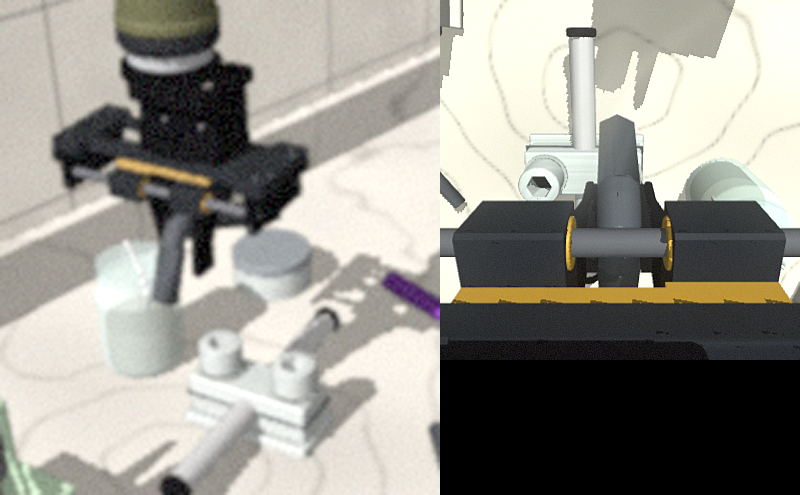

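```bash
cat > fit.py <<'E'
from h import *
from scipy.optimize import least_squares
def seg(p,a,b):
    t=np.clip(((p-a)@(b-a))/((b-a)@(b-a)),0,1); return np.linalg.norm(p-a-t[:,None]*(b-a),axis=1)
def model(v):
    # tool frame about grasp point; v=(ox,oy,oz,droop,yaw); droop: long arm tip below level
    ox,oy,oz,dr,yw=v; o=np.array([ox,oy,oz]); Rz=R.from_euler('z',yw).as_matrix()
    l=Rz@np.array([-np.cos(dr),0,np.sin(dr)]); s=Rz@np.array([-np.sin(dr),0,np.cos(dr)]) 
    return o,l,s
def resid(v,q):
    o,l,s=model(v)
    A=o+.020*l;B=o+.020*s
    d=np.minimum(seg(q,A,o+.155*l),seg(q,B,o+.061*s))
    d=np.minimum(d,seg(q,A*.7+B*.3+(o-A*.5-B*.5)*.3,B*.7+A*.3+(o-A*.5-B*.5)*.3))
    return (d-.0098)*1000
def run(tags,s,guess=(.04,0,-.005,.3,0)):
    m=R.from_rotvec(s['tool_rot']).as_matrix();P=s['position']-.019*m[:,2];Q=[]
    for f in tags:
        im,d,T,K=load(f);W=cloud(d,T,K);L=(W-P)@m
        k=(im.max(-1)<90)&(np.ptp(im.astype(int),axis=-1)<25)&(abs(L[...,1])<.0115)&(L[...,2]>-.038)&(L[...,2]<.10)&(abs(L[...,0])<.17)&~(abs(L[...,0])<.016)
        k&=W[...,2]>.085; Q.append(L[k])
        print(f,k.sum())
    q=np.vstack(Q);best=None
    for dr in (-.1,.3,.7,1.1):
        r=least_squares(resid,(guess[0],0,guess[2],dr,0),args=(q,),loss='soft_l1',f_scale=2)
        if best is None or r.cost<best.cost:best=r
    e=abs(resid(best.x,q));print('v(mm,deg)',(best.x*[1e3,1e3,1e3,57.3,57.3]).round(1),'med',np.median(e).round(2),'inl',(e<3).mean().round(2),len(q))
    for Qi in Q:
        if len(Qi): e=abs(resid(best.x,Qi));print('  cam inl',(e<3).mean().round(2))
    o,l,sv=model(best.x);print('short tip world',P+m@(o+.066*sv),'long tip',P+m@(o+.16*l),'grip along long',-o@l*1e3)
    return best.x,P,m
E
python3 - <<'E'
from fit import *
s=get_state();run(['s6','w6','t6'],s)
E
```

```text
s6 305
w6 4173
t6 98
v(mm,deg) [ 30.   -0.1 -18.3   0.9   0.8] med 1.74 inl 0.75 4576
  cam inl 0.6
  cam inl 0.78
  cam inl 0.01
short tip world [0.63687578 0.18391533 0.14779637] long tip [0.67644456 0.02995143 0.2113199 ] grip along long 30.267423217968815
```

```bash
python3 - <<'E'
from fit import *
s=get_state();run(['s6','t6'],s)
m=R.from_rotvec(s['tool_rot']).as_matrix();P=s['position']-.019*m[:,2]
for f in('w6','s6','t6'):
    im,d,T,K=load(f);L=(cloud(d,T,K)-P)@m
    k=(abs(L[...,1])<(.003 if f=='w6' else .011))&(abs(L[...,0])<.17)&(L[...,2]<.1)&(L[...,2]>-.05)&(im.max(-1)<110)
    q=L[k];print(f,len(q));b=np.round(q[:,0]/.008)
    for i in np.unique(b):
        z=q[b==i];print(int(i*8),len(z),(np.percentile(z[:,2],[0,25,50,75,100])*1000).round(0), (z[:,1].mean()*1e3).round(1))
E
```

```text
s6 305
t6 98
v(mm,deg) [ 35.6   0.7 -16.8  11.3   0.3] med 2.61 inl 0.55 403
  cam inl 0.58
  cam inl 0.46
short tip world [0.63918374 0.17801165 0.1475701 ] long tip [0.67616434 0.03882185 0.18102121] grip along long 38.17713110035479
w6 1914
-24 5 [-27. -26. -26. -26. -26.] -1.6
-16 114 [-32. -30. -29. -28. -26.] 0.0
-8 177 [-33. -32. -32. -31. -30.] 0.1
0 124 [-35. -34. -33. -33. -32.] -0.1
16 310 [-32. -31. -30. -28. -25.] -0.1
24 390 [-28. -26. -23. -21. -15.] 0.0
32 387 [-19. -15. -11.  -6.   2.] -0.1
40 310 [-4.  3.  7. 12. 20.] 0.1
48 97 [14. 19. 20. 22. 25.] -0.3
s6 373
-136 2 [33. 34. 35. 36. 37.] -8.3
-128 3 [33. 33. 34. 36. 38.] -7.9
-120 2 [32. 33. 34. 35. 36.] -7.5
-80 4 [-5. -3. -2.  3. 15.] -2.1
-72 4 [ 5.  7. 10. 13. 17.] -6.6
-64 6 [-1.  1.  5.  8. 14.] -7.3
-56 10 [-6. -0.  1.  5.  9.] -7.5
-48 9 [-13.  -6.  -5.  -2.   4.] -7.8
-40 11 [-16. -11.  -8.  -4.   1.] -7.8
-32 8 [-17. -14. -11. -10.  -5.] -8.5
0 2 [-33. -32. -32. -31. -30.] -4.5
8 33 [-35. -33. -31. -22.  15.] -4.5
16 42 [-36. -31. -29. -24.  -5.] -3.2
24 67 [-29. -24. -18. -11.  14.] -3.2
32 83 [-22. -10.  -5.   3.  30.] -3.2
40 73 [-5.  7. 13. 18. 27.] -3.0
48 14 [14. 18. 21. 22. 23.] -0.1
t6 100
-136 6 [20. 23. 25. 26. 32.] -5.1
-128 12 [17. 22. 23. 26. 35.] -3.5
-120 11 [15. 17. 18. 19. 25.] -4.3
-112 13 [ 5. 16. 16. 19. 26.] -3.8
-104 13 [ 5.  6. 13. 15. 17.] -4.2
-96 12 [ 0.  5.  8. 13. 15.] -3.5
-88 13 [ 1.  2.  5.  6. 12.] -4.1
-80 13 [-7.  2.  3.  4.  8.] -3.5
-72 5 [-4. -2. -0. -0.  0.] -2.2
48 2 [22. 23. 25. 27. 28.] -6.1
```

```bash
sed -i 's/s=Rz@np.array(\[-np.sin/s=Rz@np.array([np.sin/' fit.py; python3 - <<'E'
from fit import *
s=get_state();run(['s6','w6','t6'],s);run(['s6','t6'],s)
E
```

```text
s6 305
w6 4173
t6 98
v(mm,deg) [ 12.5  -0.3 -31.1  23.4  -0.1] med 0.48 inl 0.99 4576
  cam inl 0.96
  cam inl 1.0
  cam inl 0.7
short tip world [0.63417678 0.19329686 0.16599135] long tip [0.67968018 0.02633462 0.1629828 ] grip along long 23.834997571964006
s6 305
t6 98
v(mm,deg) [ 11.2   0.7 -33.1  24.9   1. ] med 0.97 inl 0.91 403
  cam inl 0.96
  cam inl 0.73
short tip world [0.63553325 0.1938953  0.16874189] long tip [0.67781904 0.02622437 0.16136817] grip along long 24.126959707265396
```

The corrected model fit is excellent: median residual 0.5 mm and 99% inliers. It shows the key level to within 23° but slipped about 25 mm up in the pads, so I'll regrip. I'll lay the long arm across the far head with its centre of mass over the head so it settles level, loosen the jaws slightly, and take a fresh pinch.

```bash
python3 -m jog '[[[0,0.22,0.03,0.5,0],[0,0,0,0.6,0],[0,0,0,0.6,0],[0,0,0,0.5,0],[0,0,0,0.3,0],[0,0,0,0.05,0],[0,0,0,0,0]]]'; python3 -m jog '[[[0.27,0,0,0,0],[0.28,0,0,0,0],[0.28,0,0,0,0],[0.28,0,0,0,0]]]' 30; python3 - <<'E'
from fit import *
s=get_state();print(s['ft_force'])
for n,f in (('side','s7'),('wrist','w7'),('top','t7')):snap(n,f)
run(['s7','w7','t7'],s)
E
```

```text
time: 12.72
position: [0.6447, 0.1654, 0.0768]
tool_rot: [1.908, 2.495, 0.001]
ft_force: [0.1, -0.4, -4.8]
grip_width: 0.214
time: 13.22
position: [0.6446, 0.1651, 0.0767]
tool_rot: [1.908, 2.495, 0.001]
ft_force: [0.1, 0.2, 0.2]
grip_width: 0.277
[0.12585547 0.24279183 0.16366156]
s7 30
w7 944
t7 93
v(mm,deg) [30.7  0.5 -3.8 -5.3 -0.7] med 1.78 inl 0.78 1067
  cam inl 0.23
  cam inl 0.82
  cam inl 0.6
short tip world [0.63874166 0.18906019 0.03382672] long tip [0.68049377 0.04163933 0.11432424] grip along long 30.200349121186182
```

```bash
sed -i 's/>.085; Q/>ZMIN; Q/; s/^def seg/ZMIN=.02\ndef seg/' fit.py; python3 - <<'E'
from fit import *
s=get_state();v,P,m=run(['s7','w7','t7'],s);run(['t7','s7'],s)
for f in('w7','t7'):
    im,d,T,K=load(f);L=(cloud(d,T,K)-P)@m
    k=(abs(L[...,1])<(.003 if f=='w7' else .011))&(abs(L[...,0])<.17)&(L[...,2]<.1)&(L[...,2]>-.05)&(im.max(-1)<90)
    q=L[k];b=np.round(q[:,0]/.012)
    for i in np.unique(b):
        z=q[b==i];print(f,int(i*12),len(z),(np.percentile(z[:,2],[0,25,50,75,100])*1000).round(0), (z[:,1].mean()*1e3).round(1))
E
```

```text
s7 188
w7 2358
t7 113
v(mm,deg) [35.8 -3.3  6.8  0.1 -4.1] med 2.04 inl 0.67 2659
  cam inl 0.38
  cam inl 0.71
  cam inl 0.15
short tip world [0.63160803 0.19887387 0.02235708] long tip [0.68443553 0.04772378 0.08807546] grip along long 35.88657659704921
t7 113
s7 188
v(mm,deg) [ 33.3   0.6  35.8 -15.7  -1.6] med 3.76 inl 0.42 301
  cam inl 0.42
  cam inl 0.41
short tip world [ 0.64125233  0.18028732 -0.00414418] long tip [0.68056759 0.04998787 0.10277805] grip along long 41.73621365852568
w7 -48 1 [-2. -2. -2. -2. -2.] 1.2
w7 -36 230 [-5. -3. -2. -1.  1.] 0.0
w7 -24 98 [-3. -1. -0.  0.  2.] 0.3
w7 -12 62 [1. 3. 4. 4. 6.] -0.2
w7 0 243 [1. 4. 5. 5. 8.] 0.2
w7 12 284 [ 4.  7.  8. 10. 13.] 0.2
w7 24 375 [11. 15. 20. 26. 43.] -0.0
t7 -132 13 [-19. -13. -10.  -9.   2.] 3.4
t7 -120 15 [-15. -12. -10.  -7.   2.] 3.8
t7 -108 15 [-14. -11.  -8.  -5.  -3.] 2.9
t7 -96 17 [-11.  -9.  -6.  -6.  -3.] 2.1
t7 -84 25 [-16.  -6.  -5.  -2.  99.] 1.7
t7 -72 4 [-10. -10.  -9.  -7.  -0.] 3.7
t7 168 29 [14. 34. 53. 71. 98.] -2.2
```

```bash
python3 - <<'E'
import fit; from fit import *
s=get_state()
for z in(.05,.068):
    fit.ZMIN=z; run(['w7','t7'],s,(.02,0,.015)); run(['w7'],s,(.02,0,.015))
a=cv2.imread('pics/w7.png')[20:330,130:430];b=cv2.imread('pics/s7.png')[170:310,150:310]
c=np.zeros((420,800,3),np.uint8);c[:413,:400]=cv2.resize(a,(400,413));c[:350,400:]=cv2.resize(b,(400,350))
cv2.imwrite('pics/c7.png',np.clip(c*1.6,0,255).astype(np.uint8))
E
```

```text
w7 2281
t7 102
v(mm,deg) [21.8 -0.7 14.6 -6.9 -3.3] med 0.74 inl 0.9 2383
  cam inl 0.91
  cam inl 0.63
short tip world [0.64037932 0.17840194 0.0150571 ] long tip [0.68818119 0.03534487 0.09994323] grip along long 23.40576215943898
w7 2281
v(mm,deg) [-31.8   1.3  -3.9  59.5  -1.6] med 1.56 inl 0.85 2281
  cam inl 0.85
short tip world [0.63733305 0.18916029 0.0655466 ] long tip [ 0.67724665  0.05695371 -0.03878137] grip along long -12.853659675691178
w7 1922
t7 95
v(mm,deg) [21.5 -0.4 14.5 -7.3 -3.5] med 0.54 inl 0.94 2017
  cam inl 0.95
  cam inl 0.64
short tip world [0.64095791 0.17776798 0.01521567] long tip [0.68907615 0.03540896 0.10109084] grip along long 23.11516844953503
w7 1922
v(mm,deg) [-40.5   2.7  -1.   67.6  -2.6] med 0.88 inl 0.93 1922
  cam inl 0.93
short tip world [0.63881074 0.18488058 0.07108637] long tip [ 0.67597761  0.06871893 -0.05171874] grip along long -14.502836559778194
```

View pics/c7.png

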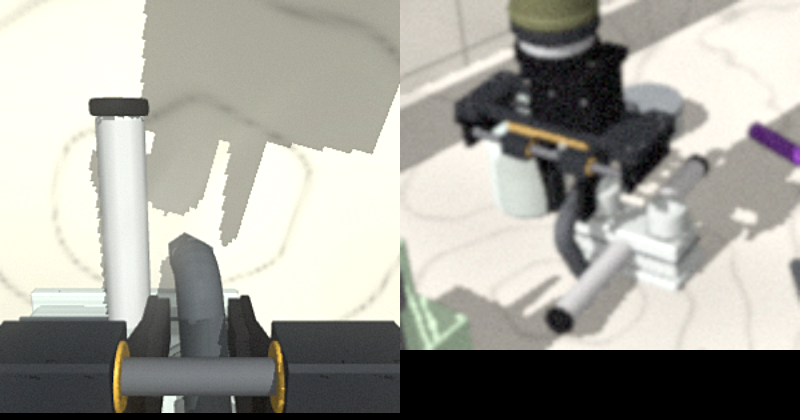

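The short arm has rolled sideways towards the rail: its tip is at crop (190,240) in the wrist view. I'll add roll to the fit and measure it before regripping.

```bash
python3 - <<'E'
s=open('fit.py').read()
s=s.replace("ox,oy,oz,dr,yw=v;","ox,oy,oz,dr,yw=v[:5]; ro=v[5] if len(v)>5 else 0;")
s=s.replace("    return o,l,s\n","    s=R.from_rotvec(ro*l).apply(s)\n    return o,l,s\n")
s=s.replace("(guess[0],0,guess[2],dr,0),args","(guess[0],0,guess[2],dr,0,RO),args").replace("*[1e3,1e3,1e3,57.3,57.3]","*[1e3,1e3,1e3,57.3,57.3,57.3]").replace("ZMIN=.02","ZMIN=.02;YW=.0115;RO=0.0")
s=s.replace("(abs(L[...,1])<.0115)","(abs(L[...,1])<np.where(L[...,0]>.016,YW,.0115))")
open('fit.py','w').write(s)
E
python3 - <<'E'
import fit; from fit import *
s=get_state();fit.ZMIN=.06;fit.YW=.05
for ro in (.3,-.3):
    fit.RO=ro; run(['w7','t7'],s,(.02,0,.015))
E
```

```text
w7 2161
t7 117
v(mm,deg) [ 21.3   1.9  13.9  -6.4  -1.  -11. ] med 0.68 inl 0.91 2278
  cam inl 0.93
  cam inl 0.47
short tip world [0.63045104 0.17565278 0.01691321] long tip [0.68474629 0.03344593 0.09928578] grip along long 22.653288145623936
w7 2161
t7 117
v(mm,deg) [ 21.3   1.9  13.9  -6.4  -1.  -11. ] med 0.68 inl 0.91 2278
  cam inl 0.93
  cam inl 0.47
short tip world [0.63044772 0.17565206 0.01691401] long tip [0.68474426 0.03344523 0.09928575] grip along long 22.653230658172312
```

```bash
python3 -m jog '[[[0.28,0,0,0.13,0],[0.28,0,0,0.12,0],[0.28,-0.15,0,0,0],[0.28,-0.15,0,0,0],[0.28,0,0,0,0]]]'; python3 -m jog '[[[0.2,0,0,0,0],[0,0,0,0,0],[0,0,0,0,0],[0,0,0,0,0]]]' 30; python3 -m jog '[[[0,0,0,0,0],[0,0,0,-0.3,0],[0,0,0,-0.6,0],[0,0,0,-0.7,0],[0,0,0,-0.7,0],[0,0,0,-0.5,0],[0,0,0,0,0],[0,0,0,0,0]]]' 60; python3 - <<'E'
import fit; from fit import *
s=get_state();print(s['ft_force'],s['torque'])
for n,f in (('side','s8'),('wrist','w8'),('top','t8')):snap(n,f)
fit.ZMIN=.085;fit.YW=.03;run(['s8','w8','t8'],s,(.03,0,0))
E
```

```text
time: 14.0
position: [0.6478, 0.1522, 0.0662]
tool_rot: [1.91, 2.493, -0.001]
ft_force: [0.1, 0.1, 0.1]
grip_width: 0.28
time: 14.5
position: [0.648, 0.1543, 0.0666]
tool_rot: [1.908, 2.495, 0.003]
ft_force: [3.1, 1.4, 1.1]
grip_width: 0.213
time: 15.5
position: [0.6463, 0.153, 0.1764]
tool_rot: [-1.908, -2.494, 0.004]
ft_force: [-0.3, -0.8, -5.3]
grip_width: 0.209
[-0.25103308 -0.77560851 -5.29441362] [ 0.09883347 -0.0664889  -0.01786509]
s8 312
w8 3354
t8 97
v(mm,deg) [ 37.6  -0.4  12.7 -14.4  -0.6   2.9] med 0.47 inl 0.99 3763
  cam inl 0.96
  cam inl 1.0
  cam inl 0.75
short tip world [0.64356285 0.1742678  0.11881186] long tip [0.67838527 0.04012653 0.22249175] grip along long 39.5951412975878
```

Regripped well: 39.6 mm along the arm and nearly on axis. The long arm now points 14° up, so I'll true it by pressing the short tip lightly on the flat of the clamp block between the screws, backing the pinch off as it pivots.

```bash
python3 -m jog '[[[0,-0.5,-0.35,0,0],[0,-0.5,-0.35,0,0],[0,-0.4,-0.28,0.2,0],[0,0,0,0.6,0],[0,0,0,0.5,0],[0,0,0,0.25,0],[0,0,0,0,0]]]'; python3 -m jog '[[[0,0,0,0.1,0],[0,0,0,0.1,0],[0,0,0,0,0]]]' 25;  python3 - <<'E'
import fit; from fit import *
s=get_state();print(s['ft_force'],s['torque'])
for n,f in (('side','s9'),('wrist','w9')):snap(n,f)
fit.ZMIN=.08;fit.YW=.03;run(['s9','w9'],s,(.03,0,0))
E
```

```text
time: 16.52
position: [0.6235, 0.0896, 0.115]
tool_rot: [-1.907, -2.495, 0.002]
ft_force: [-0.0, 0.9, -4.6]
grip_width: 0.207
time: 16.9
position: [0.6241, 0.0892, 0.1081]
tool_rot: [-1.909, -2.495, 0.0]
ft_force: [0.0, -0.4, -5.4]
grip_width: 0.216
[ 0.01856859 -0.3542471  -5.3679562 ] [ 0.11018536 -0.02079649  0.01581244]
s9 197
w9 3372
v(mm,deg) [ 37.7  -0.1  12.1 -14.   -0.5   2.7] med 0.44 inl 1.0 3569
  cam inl 0.95
  cam inl 1.0
short tip world [0.62145198 0.11108323 0.05102539] long tip [ 0.65603786 -0.02393446  0.15364137] grip along long 39.469838937775606
```

```bash
python3 -m jog '[[[0,0,0,0.04,0],[0,-0.075,0,0.035,0],[0,-0.075,0,0.035,0],[0,-0.075,0,0.035,0],[0,-0.075,0,0.035,0],[0,-0.075,0,0.035,0],[0,-0.075,0,0.035,0],[0,0,0,0,0]]]' 25;  python3 - <<'E'
import fit; from fit import *
s=get_state();print(s['ft_force'],s['torque'])
for n,f in (('side','s10'),('wrist','w10')):snap(n,f)
fit.ZMIN=.08;fit.YW=.03;run(['s10','w10'],s,(.03,0,0))
E
```

```text
time: 18.0
position: [0.6292, 0.0715, 0.098]
tool_rot: [1.909, 2.494, 0.0]
ft_force: [1.7, -0.9, -1.5]
grip_width: 0.215
[ 1.71193681 -0.89929819 -1.52923471] [-0.10568858 -0.59516224 -0.04964029]
s10 226
w10 4034
v(mm,deg) [38.5  0.   1.9  1.2 -0.   1.4] med 0.45 inl 1.0 4260
  cam inl 0.94
  cam inl 1.0
short tip world [0.62038869 0.11045753 0.04909639] long tip [ 0.66094962 -0.04567208  0.11182082] grip along long 38.49548694198677
```

Droop is now 1.2°, roll 1.4°, and the tip lies on the block top, z 0.049 against the nominal 0.048. I'll firm the grip, lift, and turn to the socket's flats.

```bash
python3 -m jog '[[[0,0,0,0,0],[0,0,0,0,0],[0,0,0,-0.5,-0.6],[0,0,0,-0.5,-1],[0,0,0,-0.3,-1],[0,0,0,0,-1],[0,0,0,0,-1],[0,0,0,0,-1],[0,0,0,0,0],[0,0,0,0,0]]]' 60;  cat >> fit.py <<'E'
def near(s,v,P,m,zt,az=None,n=4,c=(.5845,.0998)):
    o,l,sv=model(v);tip=o+.066*sv; a=np.radians(az if az is not None else yaw(s))
    mt=np.array([[np.cos(a),np.sin(a),0],[np.sin(a),-np.cos(a),0],[0,0,-1]])
    g=np.array([c[0],c[1],zt])-mt@tip; plan(g+mt[:,2]*.019,np.degrees(a),n,s)
E
python3 - <<'E'
import fit; from fit import *
s=get_state();print(s['ft_force'],s['torque'],s['joint_positions'].round(2))
for n,f in (('side','s11'),('wrist','w11')):snap(n,f)
fit.ZMIN=.08;fit.YW=.03;v,P,m=run(['s11','w11'],s,(.03,0,0))
near(s,v,P,m,.085,134,4)
E
```

```text
time: 19.35
position: [0.628, 0.0722, 0.1493]
tool_rot: [-1.249, -2.881, 0.001]
ft_force: [-0.1, 1.1, -6.4]
grip_width: 0.211
[-0.07483712  1.09991945 -6.39348211] [ 0.09712413 -0.04008661 -0.0279659 ] [ 0.39  0.41 -0.7   1.57  0.27  1.26  0.4 ]
s11 336
w11 4187
v(mm,deg) [57.   0.2  6.2 -2.2 -0.   1.7] med 1.21 inl 0.78 4523
  cam inl 0.74
  cam inl 0.78
short tip world [0.59220519 0.1133447  0.09627137] long tip [ 0.69857064 -0.00277811  0.16808977] grip along long 57.150893024517636
now [0.628  0.0722 0.1493] 133.12 rows x 4 [-0.028 -0.088  0.07  -0.044]
```

```bash
python3 - <<'E'
import fit; from fit import *
s=get_state()
for z,y,t in((.095,.02,['s11','w11']),(.11,.0115,['s11','w11']),(.11,.02,['s11'])):
    fit.ZMIN=z;fit.YW=y;v,P,m=run(t,s,(.038,0,0))
    near(s,v,P,m,.085,134,4)
E
```

```text
s11 337
w11 4219
v(mm,deg) [38.3 -0.   2.3  0.8 -0.   0.8] med 0.46 inl 1.0 4556
  cam inl 0.94
  cam inl 1.0
short tip world [0.60222198 0.10133248 0.1004923 ] long tip [ 0.71166451 -0.01671635  0.16407539] grip along long 38.307084577554946
now [0.6285 0.072  0.1497] 133.14 rows x 4 [ 0.069 -0.084  0.097 -0.043]
s11 325
w11 4178
v(mm,deg) [38.4 -0.1  2.3  0.9 -0.   0.9] med 0.45 inl 1.0 4503
  cam inl 0.95
  cam inl 1.0
short tip world [0.60225237 0.10142026 0.1005041 ] long tip [ 0.71166869 -0.01669273  0.16401307] grip along long 38.31921980739938
now [0.6285 0.072  0.1497] 133.14 rows x 4 [ 0.069 -0.084  0.097 -0.043]
s11 325
v(mm,deg) [37.4  1.7  0.7  1.1  0.2 -0.1] med 0.77 inl 0.98 325
  cam inl 0.98
short tip world [0.60312574 0.1013507  0.10209232] long tip [ 0.71323461 -0.01655004  0.16479363] grip along long 37.36000000017388
now [0.6285 0.072  0.1497] 133.14 rows x 4 [ 0.073 -0.088  0.107 -0.043]
```

```bash
python3 -m jog '[[[0,0.07,-0.085,0.1,-0.04],[0,0.07,-0.085,0.1,-0.04],[0,0.07,-0.085,0.1,-0.04],[0,0.07,-0.085,0.1,-0.04],[0,0,0,0,0],[0,0,0,0,0]]]' 60; python3 - <<'E'
import fit; from fit import *
im,d,T,K=load('w11');W=cloud(d,T,K)
q=W[(W[...,2]>.071)&(W[...,2]<.082)&(np.hypot(W[...,0]-.5845,W[...,1]-.0998)<.025)];print(len(q),cv2.minEnclosingCircle((q[:,:2]*1000).astype(np.float32)))
s=get_state();print(s['ft_force'],s['torque'])
for n,f in (('side','s12'),('wrist','w12')):snap(n,f)
fit.ZMIN=.09;fit.YW=.02;v,P,m=run(['s12','w12'],s,(.038,0,0)); near(s,v,P,m,.077,134,1)
im,d,T,K=load('w12');W=cloud(d,T,K)
q=W[(W[...,2]>.071)&(W[...,2]<.082)&(np.hypot(W[...,0]-.5845,W[...,1]-.0998)<.025)];print(len(q),cv2.minEnclosingCircle((q[:,:2]*1000).astype(np.float32)))
o,l,sv=model(v); print('key y az',(np.degrees(np.arctan2(*(m@np.cross(sv,-l))[[1,0]]*-1)))%60)
E
```

```text
time: 20.2
position: [0.6115, 0.0706, 0.1343]
tool_rot: [1.228, 2.891, 0.0]
ft_force: [0.4, -0.2, -5.3]
grip_width: 0.213
1270 ((584.3372802734375, 99.6744384765625), 19.0577335357666)
[ 0.4038935  -0.23103414 -5.28935513] [ 0.1245114  -0.09579596 -0.02971683]
s12 324
w12 4207
v(mm,deg) [38.2  0.1  2.   0.8 -0.   0.9] med 0.45 inl 1.0 4531
  cam inl 0.94
  cam inl 1.0
short tip world [0.58528319 0.09955589 0.08525343] long tip [ 0.69618782 -0.0169526   0.14914344] grip along long 38.15758983054828
now [0.6115 0.0706 0.1343] 133.96 rows x 1 [ 0.017 -0.009  0.207 -0.007]
1115 ((584.4036865234375, 99.73369598388672), 19.119155883789062)
key y az 43.95801310796904
```

The tip is 8 mm above the near socket, within 1 mm of centre, with flats at 44.0° as wanted. I'll feel it in slowly.

```bash
python3 -m jog '[[[0,0.02,-0.01,0.1,0],[0,0,0,0.05,0],[0,0,0,0.03,0],[0,0,0,0.03,0],[0,0,0,0,0]]]'; python3 -m jog '[[[0,0,0,0.03,0],[0,0,0,0.03,0],[0,0,0,0,0]]]'; python3 - <<'E'
from h import *
s=get_state();print(s['ft_force'],s['torque'])
E
```

```text
time: 20.92
position: [0.6105, 0.071, 0.1257]
tool_rot: [1.228, 2.892, -0.0]
ft_force: [0.4, -1.2, -5.5]
grip_width: 0.211
time: 21.3
position: [0.6104, 0.0712, 0.1232]
tool_rot: [-1.228, -2.891, -0.0]
ft_force: [0.1, 0.6, -6.9]
grip_width: 0.21
[ 0.08689637  0.58185484 -6.86043484] [ 0.23892607 -0.08100681 -0.00342299]
```

It's entering: the tip is nominally 3 mm below the mouth with no push-back. Continuing in small steps.

```bash
python3 -m jog '[[[0,0,0,0.04,0],[0,0,0,0.04,0],[0,0,0,0,0]]]'; python3 -m jog '[[[0,0,0,0.04,0],[0,0,0,0.04,0],[0,0,0,0,0]]]'; python3 - <<'E'
from h import *
s=get_state();print(s['ft_force'],s['torque'])
E
```

```text
time: 21.68
position: [0.6103, 0.0711, 0.1199]
tool_rot: [-1.228, -2.891, -0.0]
ft_force: [0.3, 1.3, -6.7]
grip_width: 0.209
time: 22.05
position: [0.6104, 0.0711, 0.1168]
tool_rot: [-1.228, -2.891, -0.0]
ft_force: [0.4, 2.1, -6.4]
grip_width: 0.209
[ 0.41180451  2.14459897 -6.4266034 ] [ 0.49417662 -0.13447114 -0.01283312]
```

```bash
python3 -m jog '[[[0,0.01,0.01,0.04,0],[0,0,0,0.04,0],[0,0,0,0,0]]]'; python3 -m jog '[[[0,0,0,0.04,0],[0,0,0,0.04,0],[0,0,0,0,0]]]'; python3 - <<'E'
import fit; from fit import *
s=get_state();print(s['ft_force'],s['torque'])
for n,f in (('side','s13'),('wrist','w13')):snap(n,f)
fit.ZMIN=.09;fit.YW=.02;v,P,m=run(['s13','w13'],s,(.038,0,0))
E
```

```text
time: 22.42
position: [0.6104, 0.0713, 0.1135]
tool_rot: [-1.228, -2.891, 0.001]
ft_force: [-0.0, 0.7, -5.9]
grip_width: 0.21
time: 22.8
position: [0.6104, 0.0714, 0.1103]
tool_rot: [-1.228, -2.891, 0.0]
ft_force: [-0.4, 0.6, -5.7]
grip_width: 0.208
[-0.4332258   0.62308519 -5.68292081] [ 0.18772018 -0.11022614  0.06846934]
s13 277
w13 4019
v(mm,deg) [38.2 -0.   1.9  0.9 -0.1  1.1] med 0.45 inl 0.99 4296
  cam inl 0.92
  cam inl 1.0
short tip world [0.58399656 0.10059044 0.06138747] long tip [ 0.69516264 -0.01597603  0.12471489] grip along long 38.14941138124385
```

```bash
python3 -m jog '[[[0,0,0,0.03,0],[0,0,0,0.03,0],[0,0,0,0.03,0],[0,0,0,0,0]]]'; python3 -m jog '[[[0,0,0,0.02,0],[0,0,0,0.02,0],[0,0,0,0,0]]]'; python3 - <<'E'
from h import *
s=get_state();print(s['ft_force'],s['torque'])
E
```

```text
time: 23.4
position: [0.6105, 0.0715, 0.107]
tool_rot: [1.228, 2.891, -0.0]
ft_force: [-0.5, -0.9, -5.5]
grip_width: 0.214
time: 23.78
position: [0.6112, 0.0712, 0.1065]
tool_rot: [1.228, 2.89, 0.0]
ft_force: [-1.1, -1.6, 4.3]
grip_width: 0.211
[-1.05618154 -1.63105065  4.32017055] [-0.24639039  0.38676748  0.05959295]
```

Seated: the tip is at 0.0576 against the floor at 0.057, and the force rose about 10 N at contact. I'll unload, let go, and slide the open jaws out along the long arm.

```bash
python3 -m jog '[[[0,0,0,-0.03,0],[0,0,0,0,0],[0.6,0,0,0,0],[0.6,0,0,0,0],[0.6,0,0,0,0],[0.6,0,0,0,0],[0.6,0,0,0,0]]]' 30; python3 - <<'E'
import fit; from fit import *
s=get_state();print(s['ft_force'],s['torque'],s['grip_width'])
for n,f in (('side','s14'),('wrist','w14'),('top','t14')):snap(n,f)
fit.ZMIN=.09;fit.YW=.02;v,P,m=run(['s14','w14','t14'],s,(.038,0,0))
o,l,sv=model(v);w=m@l;print('long az',np.degrees(np.arctan2(w[1],w[0])),'key x angle',np.arccos((m@sv)[2]))
E
```

```text
time: 24.65
position: [0.6104, 0.0716, 0.1065]
tool_rot: [-1.228, -2.892, 0.0]
ft_force: [-0.7, -0.0, 0.3]
grip_width: 0.584
[-0.69456082 -0.02622129  0.29312217] [ 0.03584127 -0.10012385  0.0135935 ] 0.5844944244260305
s14 258
w14 3743
t14 91
v(mm,deg) [33.7  0.8  1.1  5.6  0.3 -0.2] med 0.44 inl 0.99 4092
  cam inl 0.94
  cam inl 1.0
  cam inl 0.66
short tip world [0.582948   0.10089362 0.05879283] long tip [ 0.6976066  -0.01873276  0.10878218] grip along long 33.445407571619164
long az -46.2842298933002 key x angle 3.0433117013270627
```

```bash
python3 -m jog '[[[0.6,-0.5,0,0.05,0],[0.6,-0.6,0,0.05,0],[0.6,-0.6,0,0.05,0],[0.6,-0.6,0,0.05,0],[0.6,-0.3,0,0.05,0],[0.3,0,0,0,0],[0.3,0,0,0,0],[0.3,0,0,0,0],[0.3,0,0,0,0]]]'; python3 - <<'E'
from h import *
s=get_state();print(s['ft_force'],s['torque'],yaw(s),np.hypot(*(s['position'][:2]-[.5844,.0997])),np.degrees(np.arctan2(*(s['position'][:2]-[.5844,.0997])[::-1])))
E
```

```text
time: 25.92
position: [0.6825, -0.0027, 0.0968]
tool_rot: [1.227, 2.892, -0.0]
ft_force: [-0.5, -0.6, -0.4]
grip_width: 0.313
[-0.45081657 -0.63848824 -0.3805035 ] [-0.00676527 -0.11177525  0.01482313] 134.0304939508399 0.14175783588833787 -46.231311823554435
```

```bash
cat > st.py <<'E'
from h import *
s=get_state();r=s['position'][:2]-[.5844,.0997];m=R.from_rotvec(s['tool_rot']).as_matrix()
print(round(float(s['time']),2),'F tool',(s['ft_force']@m).round(1),'T',s['torque'].round(2),'yaw',round(yaw(s),1),'r',np.hypot(*r).round(4),'az',np.degrees(np.arctan2(*r[::-1])).round(2),'z',s['position'][2].round(4))
E
python3 -m jog '[[[0.3,0.003,-0.155,0,0.5],[0.3,0.003,-0.155,0,0.5],[0.3,0.003,-0.155,0,0.5],[0.3,0.003,-0.155,0,0.5],[0.3,0.003,-0.155,0,0.5]]]' >/dev/null; python3 st.py;python3 -m jog '[[[0.3,0.003,-0.155,0,0.5],[0.3,0.003,-0.155,0,0.5],[0.3,0.003,-0.155,0,0.5],[0.3,0.003,-0.155,0,0.5],[0.3,0.003,-0.155,0,0.5]]]' >/dev/null; python3 st.py
```

```text
26.55 F tool [1.9 5.2 0.2] T [ 1.16 -0.94  0.03] yaw 121.4 r 0.1415 az -58.14 z 0.0973
27.18 F tool [4.1 5.7 0.4] T [ 1.14 -0.98  0.16] yaw 108.9 r 0.1415 az -70.59 z 0.0974
```

The screw is turning under about 6 N. Continuing.

```bash
python3 -m jog '[[[0.3,0.003,-0.155,0,0.5],[0.3,0.003,-0.155,0,0.5],[0.3,0.003,-0.155,0,0.5],[0.3,0.003,-0.155,0,0.5],[0.3,0.003,-0.155,0,0.5]]]' >/dev/null; python3 st.py;python3 -m jog '[[[0.3,0.003,-0.155,0,0.5],[0.3,0.003,-0.155,0,0.5],[0.3,0.003,-0.155,0,0.5],[0.3,0.003,-0.155,0,0.5],[0.3,0.003,-0.155,0,0.5]]]' >/dev/null; python3 st.py; python3 - <<'E'
from h import *
print(get_state()['joint_positions'].round(2))
E
```

```text
27.8 F tool [4.5 5.3 0.5] T [ 1.   -1.25  0.08] yaw 96.4 r 0.1415 az -83.03 z 0.0974
28.43 F tool [4.5 5.3 0.8] T [ 0.83 -1.31  0.09] yaw 83.8 r 0.1419 az -95.34 z 0.0977
[ 0.48  0.29 -0.52  1.79  0.16  1.1  -0.2 ]
```

```bash
python3 -m jog '[[[0.3,0.003,-0.155,0,0.5],[0.3,0.003,-0.155,0,0.5],[0.3,0.003,-0.155,0,0.5],[0.3,0.003,-0.155,0,0.5],[0.3,0.003,-0.155,0,0.5]]]' >/dev/null; python3 st.py;python3 -m jog '[[[0.3,0.003,-0.155,0,0.5],[0.3,0.003,-0.155,0,0.5],[0.3,0.003,-0.155,0,0.5],[0.3,0.003,-0.155,0,0.5],[0.3,0.003,-0.155,0,0.5]]]' >/dev/null; python3 st.py; python3 - <<'E'
import fit; from fit import *
s=get_state();print(s['joint_positions'].round(2))
for n,f in (('side','s15'),('top','t15')):
    im,d,T,K=snap(n,f);W=cloud(d,T,K);c=np.array([.5844,.0997])
    k=(im.max(-1)<80)&(W[...,2]>.10)&(W[...,2]<.14)&(np.hypot(W[...,0]-c[0],W[...,1]-c[1])<.11)
    q=W[k];
    if len(q)>10:print(f,len(q),np.degrees(np.arctan2(*(np.median(q[:,:2]-c,axis=0))[::-1])),np.median(q,axis=0))
E
```

```text
29.05 F tool [4.1 5.  1.6] T [ 0.52 -1.48  0.12] yaw 71.3 r 0.1423 az -107.61 z 0.0979
29.68 F tool [5.  8.8 0.2] T [-0.01 -2.32  0.12] yaw 58.8 r 0.1421 az -119.2 z 0.0987
[ 0.45  0.16 -0.49  1.92  0.09  1.07 -0.62]
s15 337 -126.69167963082697 [0.55523475 0.06055995 0.12342766]
t15 181 -124.71966474032158 [0.55853385 0.06237192 0.12719408]
```

```bash
python3 -m jog '[[[0.3,0,0,0,0],[0.3,0,0,0,0]]]' >/dev/null; python3 st.py; python3 -m jog '[[[0.3,0,-0.04,0,0.15],[0.3,0,0,0,0]]]' >/dev/null; python3 st.py;  python3 - <<'E'
from h import *
a=np.array([get_state()['ft_force'] for _ in range(1)]);print(a)
c=np.array([.5844,.0997])
for n,f in (('side','s16'),('top','t16')):
    im,d,T,K=snap(n,f);W=cloud(d,T,K)
    for g in('15','16'):
        im,d,T,K=load(f[0]+g);W=cloud(d,T,K)
        r=np.hypot(W[...,0]-c[0],W[...,1]-c[1]);k=(im.max(-1)<80)&(W[...,2]>.10)&(W[...,2]<.14)&(r>.04)&(r<.11);q=W[k][:,:2]-c
        u=q.mean(0);print(f,g,len(q),np.degrees(np.arctan2(u[1],u[0])).round(2))
E
```

```text
30.02 F tool [ 6.4  6.6 -0.6] T [ 0.16 -1.89  0.11] yaw 58.9 r 0.1422 az -119.33 z 0.0986
30.27 F tool [6.  7.6 1.3] T [-0.   -2.22  0.12] yaw 58.1 r 0.142 az -119.65 z 0.0989
[[ 9.61193577  1.10746477 -1.16833549]]
s16 15 192 -122.96
s16 16 190 -123.47
t16 15 103 -121.83
t16 16 105 -121.99
```

```bash
python3 -m jog '[[[0.3,0,-0.04,0,0.1],[0.3,0,0,0,0]]]' >/dev/null; python3 st.py; python3 -m jog '[[[0.3,0,-0.04,0,0.1],[0.3,0,0,0,0]]]' >/dev/null; python3 st.py; python3 -m jog '[[[0.3,0,0,0,0]]]' >/dev/null; python3 st.py
```

```text
30.62 F tool [5.5 9.1 0.3] T [-0.07 -2.32  0.19] yaw 57.6 r 0.1419 az -120.15 z 0.099
30.88 F tool [4.7 9.6 0.6] T [-0.12 -2.42  0.18] yaw 57.1 r 0.1419 az -120.69 z 0.0991
31.0 F tool [5.5 9.7 0.6] T [-0.1  -2.35  0.15] yaw 57.1 r 0.1419 az -120.66 z 0.0991
```

```bash
python3 -m jog '[[[0.3,0,-0.04,0,0.1],[0.3,0,0,0,0]]]' >/dev/null; python3 st.py; python3 -m jog '[[[0.3,0,0,0,0]]]' >/dev/null; python3 st.py; python3 - <<'E'
from h import *
c=np.array([.5844,.0997])
for n in('side','top'):
    snap(n,n[0]+'17')
    for g in('15','16','17'):
        im,d,T,K=load(n[0]+g);W=cloud(d,T,K)
        r=np.hypot(W[...,0]-c[0],W[...,1]-c[1]);k=(im.max(-1)<80)&(W[...,2]>.10)&(W[...,2]<.14)&(r>.04)&(r<.11);q=W[k][:,:2]-c
        u=q.mean(0);print(n,g,len(q),np.degrees(np.arctan2(u[1],u[0])).round(2))
E
```

```text
31.25 F tool [5.2 9.7 0.4] T [-0.21 -2.42  0.15] yaw 56.6 r 0.1419 az -121.24 z 0.0992
31.38 F tool [5.5 9.8 0.4] T [-0.18 -2.46  0.2 ] yaw 56.6 r 0.1419 az -121.22 z 0.0992
side 15 192 -122.96
side 16 190 -123.47
side 17 193 -125.16
top 15 103 -121.83
top 16 105 -121.99
top 17 101 -123.71
```

```bash
for i in 1; do python3 -m jog '[[[0.3,0,-0.04,0,0.1],[0.3,0,0,0,0]]]' | tail -1; python3 st.py; done;  python3 -m jog '[[[0.3,0,-0.04,0,0.1],[0.3,0,0,0,0]]]' | tail -1; python3 st.py
```

```text
grip_width: 0.304
31.73 F tool [ 4.8 10.4  1.2] T [-0.23 -2.54  0.11] yaw 56.1 r 0.1419 az -121.77 z 0.0993
grip_width: 0.302
31.98 F tool [4.4 9.4 0.9] T [-0.29 -2.44  0.2 ] yaw 55.6 r 0.1419 az -122.48 z 0.0993
```

```bash
python3 - <<'E'
import fit; from fit import *
s=get_state()
for n,f in (('side','s18'),('wrist','w18'),('top','t18')):snap(n,f)
fit.ZMIN=.085;fit.YW=.03
for t in (['s18','w18','t18'],['s18']):
    v,P,m=run(t,s,(.14,0,.0));o,l,sv=model(v);w=m@l
    print('long az',np.degrees(np.arctan2(w[1],w[0])),'key x angle to up',np.arccos((m@sv)[2]),'origin',P+m@o)
im,d,T,K=load('w18');W=cloud(d,T,K)
q=W[(W[...,2]>.071)&(W[...,2]<.082)&(np.hypot(W[...,0]-.5845,W[...,1]-.0998)<.026)];print(len(q),cv2.minEnclosingCircle((q[:,:2]*1000).astype(np.float32)))
a=cv2.imread('pics/w18.png');b=cv2.imread('pics/s18.png')[160:310,150:310]
c=np.zeros((420,800,3),np.uint8);c[:375,:400]=cv2.resize(b,(400,375));c[:300,400:]=cv2.resize(a,(400,300));cv2.imwrite('pics/c18.png',np.clip(c*1.6,0,255).astype(np.uint8))
E
```

```text
s18 468
w18 10171
t18 179
v(mm,deg) [139.3  -5.8  -4.7   3.9  -3.9   2.7] med 0.5 inl 0.99 10818
  cam inl 0.92
  cam inl 1.0
  cam inl 0.66
short tip world [0.58765013 0.10036338 0.05791466] long tip [ 0.5008671  -0.03926123  0.11204113] grip along long 139.4097143789033
long az -120.50568402866863 key x angle to up 3.0481544066229476 origin [0.58187371 0.09822951 0.12362675]
s18 468
v(mm,deg) [138.9  -5.4  -6.    4.1  -4.2   2.3] med 1.02 inl 0.95 468
  cam inl 0.95
short tip world [0.58746404 0.10029766 0.05926692] long tip [ 0.50172843 -0.04023714  0.11270262] grip along long 139.00992194699617
long az -120.17945443394449 key x angle to up 3.048552113788107 origin [0.58192482 0.09766778 0.12498146]
197 ((580.795654296875, 94.27876281738281), 17.628070831298828)
```

```bash
python3 -m jog '[[[0.3,0,-0.03,0,-0.2],[0.3,0,0,0,0]]]' >/dev/null; python3 st.py; python3 -m jog '[[[0.3,0,-0.04,0,-0.2],[0.3,0,0,0,0]]]' >/dev/null; python3 st.py; python3 -m jog '[[[0.3,0,0,0,0]]]' >/dev/null; python3 st.py
```

```text
32.38 F tool [ 4.6 11.5  0.6] T [-0.46 -2.62  0.17] yaw 56.6 r 0.1421 az -122.74 z 0.0994
32.62 F tool [ 4.  12.1  0.4] T [-0.62 -2.69  0.11] yaw 57.6 r 0.1423 az -123.18 z 0.0995
32.75 F tool [ 4.9 12.3  0.1] T [-0.64 -2.75  0.12] yaw 57.5 r 0.1423 az -123.15 z 0.0996
```

View pics/c18.png

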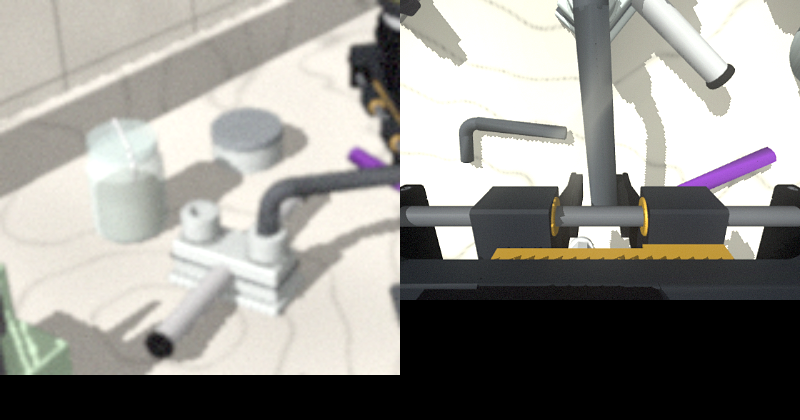

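The force has climbed from about 5 N while turning to 12 N, which reads as the solid stop. I'll check whether the key itself still moved during the last push.

```bash
python3 - <<'E'
import fit; from fit import *
s=get_state()
for n,f in (('side','s19'),('wrist','w19'),('top','t19')):snap(n,f)
fit.ZMIN=.085;fit.YW=.03
v,P,m=run(['s19','w19','t19'],s,(.14,0,.0));o,l,sv=model(v);w=m@l
print('long az',np.degrees(np.arctan2(w[1],w[0])),'origin',P+m@o)
E
python3 st.py; python3 -m jog '[[[0.3,0,0.05,0,0],[0.3,0,0,0,0]]]' >/dev/null; python3 st.py;python3 -m jog '[[[0.3,0,0.05,0,0],[0.3,0,0,0,0]]]' >/dev/null; python3 st.py; python3 -m jog '[[[0.3,0,0.05,0,0],[0.3,0,0,0,0]]]' >/dev/null; python3 st.py
python3 - <<'E'
import fit; from fit import *
s=get_state()
for n,f in (('side','s20'),('wrist','w20'),('top','t20')):snap(n,f)
fit.ZMIN=.085;fit.YW=.03
v,P,m=run(['s20','w20','t20'],s,(.14,0,.0));o,l,sv=model(v);w=m@l
print('long az',np.degrees(np.arctan2(w[1],w[0])),'origin',P+m@o)
E
```

```text
s19 472
w19 10309
t19 180
v(mm,deg) [140.2   0.5  -4.4   3.8  -1.4   2.2] med 0.5 inl 0.99 10961
  cam inl 0.95
  cam inl 1.0
  cam inl 0.62
short tip world [0.58728654 0.10084239 0.05791483] long tip [ 0.49968209 -0.03815804  0.11232385] grip along long 140.12980993604234
long az -121.01710308795997 origin [0.58192196 0.09861959 0.12365889]
32.9 F tool [ 4.6 11.6  0.1] T [-0.69 -2.68  0.08] yaw 57.6 r 0.1423 az -123.16 z 0.0995
33.15 F tool [ 3.8  9.8 -0.8] T [-0.4  -2.23  0.17] yaw 57.6 r 0.1424 az -122.77 z 0.0992
33.4 F tool [ 3.   7.3 -1.5] T [-0.23 -1.94  0.06] yaw 57.6 r 0.1424 az -122.39 z 0.0989
33.65 F tool [ 3.5  5.7 -2.9] T [-0.02 -1.44  0.1 ] yaw 57.6 r 0.1427 az -122.03 z 0.0985
s20 468
w20 10019
t20 181
v(mm,deg) [140.5  -1.8  -5.8   4.3  -2.3   1.9] med 0.49 inl 0.99 10668
  cam inl 0.95
  cam inl 1.0
  cam inl 0.61
short tip world [0.58725046 0.10131103 0.05793878] long tip [ 0.50223824 -0.03966315  0.11137288] grip along long 140.46219657419948
long az -120.13775846511898 origin [0.58233291 0.0982978  0.12368631]
```

The stop is confirmed: a steady 12 N (1.7 N m, twice the running torque) was held with no creep and sprang back elastically. The key is still home. I'll back the finger off, open and lift clear.

```bash
python3 -m jog '[[[0.3,0,0.06,0,0],[0.3,0,0.06,0,0],[0.3,0,0.05,0,0],[0.3,0,0,0,0]]]' >/dev/null; python3 st.py; python3 -m jog '[[[0.6,0,0,0,0],[0.6,0,0,0,0],[0.6,0,0,0,0],[0.6,0,0,0,0],[0.6,0,0,-0.2,0],[0.6,0,0,-0.5,0],[0.6,0,0,-0.8,0],[0.6,0,0,-0.8,0],[0.6,0,0,-0.6,0],[0.6,0,0,0,0]]]'; python3 -m jog '[[[0.6,0,0,0,0],[0.6,0,0,0,0]]]'>/dev/null; python3 - <<'E'
import fit; from fit import *
s=get_state();print(s['ft_force'],s['time'])
for n,f in (('side','s21'),('wrist','w21'),('top','t21')):snap(n,f)
m=R.from_rotvec(s['tool_rot']).as_matrix()
c=np.array([.5844,.0997,.0]);w=.123-(s['position'][2]+.019)
def Pts(f):
    im,d,T,K=load(f);W=cloud(d,T,K);r=np.hypot(W[...,0]-c[0],W[...,1]-c[1]);return W[(im.max(-1)<85)&(W[...,2]>.085)&(W[...,2]<.15)&(r<.18)]
q=np.vstack([Pts('s21'),Pts('w21'),Pts('t21')]);P=np.array([*c[:2],.123]);L=(q-P)@m
r=least_squares(resid,(0,0,0,.07,0,0),args=(L,),loss='soft_l1',f_scale=2);e=abs(resid(r.x,L));o,l,sv=model(r.x);wl=m@l
print((r.x*[1e3,1e3,1e3,57.3,57.3,57.3]).round(1),np.median(e),(e<3).mean(),len(q));print('tip',P+m@(o+.066*sv),'az',np.degrees(np.arctan2(wl[1],wl[0])),'x ang',np.arccos((m@sv)[2]))
E
```

```text
34.3 F tool [-0.3  0.6 -0.6] T [-0.2  -0.16  0.01] yaw 57.7 r 0.144 az -120.97 z 0.0959
time: 35.55
position: [0.5126, -0.0233, 0.215]
tool_rot: [2.749, 1.515, 0.006]
ft_force: [-0.5, -0.2, -0.0]
grip_width: 0.601
[ 0.19009476  0.59831156 -0.60062116] 35.8
[-2.1 -0.8 -0.8  3.8 -3.3  2.1] 0.5142183977082225 0.9851265211512459 5177
tip [0.58676214 0.10098873 0.05799645] az -119.0120976932647 x ang 3.066977555101599
```

```bash
python3 -c "
from bench import job; print(job.close_job())"
```

```text
the job is handed in; nothing more can be done
None
```

I drew the key out, flipped it, seated its short arm in the near screw and turned that screw clockwise until it came up solid. I then let go and handed the job in at about 36 s of the 72 s allowed.

**How the flip went:** the tool can only turn about its own axis, so I pivoted the key in the pinch over the fixed far screw head. It slipped in the pads and I regripped it once. I then levelled it with a light press on the clamp block.

**Seating:** it went in without jamming, with about 10 N felt at the socket floor.

**Turning:** the screw ran at about 5 N. The push then rose to a steady 12 N, where the key held without creeping and sprang back when eased, so I stopped there.

**Last checks:**
- **Seated:** the short arm's end is about 3 mm from the socket floor's centre (5 mm allowed) and about 4° off plumb (10° allowed).
- **Released:** the gripper is clear, with about zero force at the wrist.

**What I could not confirm:**
- **Screw angle:** I could not read it directly. The key turned about 73° overall, so I inferred that the stop was reached from the force alone.
- **Flats in the socket:** I could not see how the key's flats line up with the socket's. I only know the peak push of about 12 N stayed below the 14 N at which the key is forced round.
- **Sideways push:** about 5 N along the arm was also present while pushing, probably finger friction.
- **Other things on the shelf:** I moved nothing near them, but did not measure them afterwards.

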